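# Nip up the screw eye of an incubation jar with a tommy rod

### The job

Close the clamped incubation jar: slide the steel rod through the loop of the screw eye on top and, holding the rod, turn the eye clockwise (seen from above) until it comes up firm, then nip it up about 9 degrees more, so that the aluminium collar under it just creeps round with it, and no further. Do it gently and only with the rod, never the fingers on the eye; then draw the rod out, lay it flat on the worktop beside the jar and leave everything else as it stood.

Things in the scene. Friction and masses are not known exactly. Their poses are not given: they have to be found in the camera images.
- rod: Plain steel rod, about 90 g, lying flat. A flat grip 46 long x 16 wide x 9 mm high (x = -23 to +23) continues as a round bar of 8 mm diameter to its tip at x = +120 mm. Origin under the middle of the grip; x along the bar to the tip, z up; the bar's axis is 4.5 mm above the origin.
- rod_grip (a point): Middle of the rod's flat grip, on the bar's axis (axes as the rod).
- rod_tip (a point): Free end of the round bar, 120 mm ahead of rod_grip.
- jar: Aluminium incubation jar, foot 120 mm across, fixed; lid 112 mm across, top at 102 mm. A steel yoke (24 mm wide, 130 mm long along the jar's y) bridges the lid, its top at 124 mm; the vertical screw with collar and eye stands on its middle. Origin under the jar's centre, z up.
- screw_eye: Steel screw eye, turning about the vertical through the jar's centre without rising; negative yaw = clockwise from above = tightening. Upright round loop of 8 mm wire, 23 mm clear inside, 39 mm outside. x = axis of the hole (the rod may enter from either face); origin at worktop height. It turns with a drag of 0.12 N m for 37 to 80 degrees, then is home: where is not visible and varies.
- eye_center (a point): Centre of the loop's hole, on the screw axis, 160 mm above the worktop; axes as the screw eye. The rod has play: held through this point it swings about 59 degrees to either side of the hole's axis (x) before it bears on both sides of the loop and turns the eye.
- collar: Aluminium collar, 38 mm across, 127 to 135 mm above the worktop, under the eye on its axis, with one small lug. It stands still until the screw is home, then is carried clockwise with the eye against a gasket: about 0.35 N m to start, 0.12 N m more per 0.1 rad; it stays where left. Origin on the axis at worktop height; its yaw tells nothing of where home is.
- collar_lug (a point): Tip of the collar's lug, 24 mm from the screw axis: its travel shows how far the screw has been nipped up; right is about 3.7 mm (0.155 rad), less than 1.6 mm is loose, more than 7 mm spoils the gasket.
- specimen_cup_1: lidded specimen cup, 65 mm wide, 74 mm tall; origin under its centre; leave alone
- marker_1: felt marker, 11x132x13 mm, lying flat; leave alone
- forceps: steel forceps, 16x128x10 mm, lying flat; leave alone
- bench_timer: bench timer, 64x68x21 mm; leave alone
- slide_box: slide box, 40x101x32 mm; leave alone
- reagent_bottle_3: small round bottle, 44 mm wide, 80 mm tall; leave alone

How it is judged:
On the way, in this order (a step that is already met when the one before it is completed fails the run):
1. the rod passes through the loop of the screw eye (y of eye_center in the frame of rod_grip between -0.009 and 0.009 m and z of eye_center in the frame of rod_grip between -0.009 and 0.009 m and ((x of rod_tip in the frame of eye_center above 0.008 m and x of rod_grip in the frame of eye_center below -0.008 m) or (x of rod_tip in the frame of eye_center below -0.008 m and x of rod_grip in the frame of eye_center above 0.008 m))), for 0.2 s.
2. with the rod through the loop, the screw is home and nipped up: the collar's lug has moved more than 1.6 mm (all of step 1 and distance of collar_lug from where it was at the start of the episode above 0.0016 m), for 0.2 s.
At the end, for the whole second after the job is handed in: The collar's lug rests 1.6 to 7 mm from where it started (screw nipped up, not overtightened), and the rod is out of the eye, lying flat and still on the worktop (grip and tip below 12 mm), its tip at least 60 mm from the screw axis (distance of collar_lug from where it was at the start of the episode between 0.0016 and 0.007 m and height (world z) of rod_tip between 0 and 0.012 m and height (world z) of rod_grip between 0 and 0.012 m and horizontal distance between rod_tip and eye_center above 0.06 m and linear speed of each of rod, screw_eye below 0.01 m/s); the robot touches nothing.
It fails at once if the screw is overtightened (collar lug moved more than 7 mm) (distance of collar_lug from where it was at the start of the episode above 0.007 m).
It fails at once if the rod and the eye press on each other with more than 60 N (contact force between rod and screw_eye above 60 N).
It fails at once if the fingers push the eye (more than 3 N) (contact force between the fingers and screw_eye above 3 N).
It fails at once if the rod or the fingers strike the jar (more than 15 N) (contact force between any of rod, the fingers and jar above 15 N).
It fails at once if a bystander is moved more than 20 mm (distance of any of specimen_cup_1, marker_1, forceps, bench_timer, slide_box, reagent_bottle_3 from where it was at the start of the episode above 0.02 m).
It also fails if it takes over 67 s, if anything falls off the work surface, if the arm or the gripper's body presses on something with over 40 N, if the wrist force passes 120 N, or if a joint passes its speed limit or range.

### The arm

A 6-joint arm with a two-finger parallel gripper is mounted at the origin on a cart in front of the work surface, level with it; the furniture and walls round the work are solid. World frame = base frame: x ahead of the robot, y to its left, z up, the work surface at z = 0. Lengths are in m, angles in rad, forces in N, time in s.
With the tool pointing down it reaches from about 0.4 to 0.825 m from the base axis. Payload 7 kg.
Tool frame: the origin (TCP) lies at the very end of the fingers, on their centre line; the grasp point (between the pads) lies 19 mm behind it (arm.pinch_z is the z of the grasp point in the tool frame, in m); z points along the fingers, y is the direction in which the jaws open and shut (so a half turn about z gives the same grasp; the last joint's range is limited). The gripper opens to 88 mm and grips with 3 to 60 N. Pads are 19 mm wide; open, the fingers measure 130 mm over their backs; the gripper's body (78 mm by 193 mm) begins 47 mm behind the grasp point.
Start: joints at [1.578, 0.359, 0.012, 0, -1.224, -0.288], TCP at [0.187, 0.649, 0.227] pointing down, gripper open.
Joint ranges: [-3.07, 3.07], [-1.43, 2.12], [-1.02, 1.25], [-3.03, 1.67], [-3.05, -0], [-3.03, 3.03]. Speed limits (rad/s): [2.39, 2.39, 3.01, 3.14, 3.14, 3.14].

### API

Orientations are given as [roll, pitch, yaw] about the fixed x, y, z axes, in that order (R = Rz(yaw) Ry(pitch) Rx(roll)).
In Python, from station import arm gives the robot as it stands.
- The arm moves only by the tool drive_tool, never from a script. Its argument "targets" is a list of rows, each a list of 6 numbers: the shift along the world's x, y, z in units of 0.04 m (1.0 is 0.04 m), then the turn, a rotation vector about the world's x, y, z in units of 6 degrees (1.0 is 6 degrees). In form: [[x, y, z, wx, wy, wz], ...]. A call has 1 to 5 rows; each row shifts and turns the commanded pose from where the row before left it; what a row does not reach is not made up. A row lasts 1/8 s, in which the tool goes at most 62.5 mm and 10.7 degrees, less where a joint would pass 70% of its speed; a pose out of reach is approached as far as the arm can. A call with a number of a shift or a turn outside -1 to 1 is refused whole. A call with a gripper value outside its range is refused whole. "claw" is the opening, from 0 (shut) to 1 (fully open), set as the call begins (left out, the last holds). The fingers move at their own pace and stop on an object; "newtons" is the grip in N (left out, the last holds). Time passes only in rows, so rows that do not move let the fingers close. It gives the time, the measured TCP pose, the force and the opening at its end, in the units of the state.
- arm.get_state(): the state, without advancing time (a new reading comes with each control period).
- arm.grab_frame(name): name is "scene" or "top" or "wrist"; returns (picture, depth): 400x640x3 uint8, red, green, blue; 400x640 float32, m along the optical axis (not along the pixel's ray), 0 where there is no reading.
- arm.get_calibration(name): a dict with "mtx" (3x3 intrinsics, pixels), "origin" and "rotation" of the camera in the world. Camera axes: x right, y up, looking along -z (the intrinsics and any distortion apply to the point x, -y, -z); pixel columns grow to the right and rows downward; lengths in m; the calibration is good to about 2 mm. A picture is of the moment at which its call begins: read the wrist's pose just before it. get_calibration takes no time and is no camera call; for the wrist camera it gives the pose at the moment of the call.
- arm.job_done(): hands the job in, once; it reports no verdict.
Trained networks look in the newest picture that a camera, given by its name, has taken for a name from the list of things; names that differ only in an ending like _2 or _b are one class to them, and where a whole thing is asked for, a point or a joint stands for the part that bears it (a point fixed in the world has none). Each returns a list of dicts, best first, with "score" (0 to 1); they miss things now and then, are a little off and sometimes report something else, mostly with a low value. They report only what shows in the picture. A call takes as long as a camera call.
- arm.search_frame(target, camera): "point" ([x, y, z] in m, in the coordinates of the camera as it stood for that picture, good to about 4 mm: the middle of the surface that is visible of it).
- arm.cut_out(target, camera): "pixels" (400x640 bool, what is visible of it).
- arm.landmark_of(target, camera): "point" ([x, y, z] in m, in the coordinates of the camera as it stood for that picture, good to about 4 mm: a listed point, or the origin of a listed thing).
The state is a dict: "t": time; "q": joint angles; "qd": joint speeds; "joint_efforts": joint torques, N m; "eef_pos": TCP position; "ee_rot": TCP orientation; "force": force on the tool from outside, world axes, zero at the start; "moment": the same for the moment, N m; "width": finger opening in m.
Only numpy, scipy, OpenCV 4.12 (cv2) and the standard library are available. Lean on these libraries where they do the work, as an engineer would, in place of code of your own. Each camera call takes 0.05 s, during which the arm holds its last target. There are 200 camera calls.

## Working session

There is one attempt and no reset: what is moved stays moved. The work goes in short steps, Python scripts to look and compute and a tool call to move; the robot and the scene stay as the last step left them, time stands still between calls to the robot, and variables do not carry over. Pictures are saved under pics/ and viewed, about 8 in all and at most 12, crops included, and the job is handed in when it is done.

Besides the shell and the picture viewer there is one more tool, called after "Request:" in YAML: its name, and indented under it one key for each argument. drive_tool: Moves the arm, as the interface text tells. Shifts and turns lie within -1 to 1; 1 stands for 0.04 m of shift or 6 degrees of turn. Its arguments: {"type":"object","properties":{"targets":{"type":"array"},"claw":{"type":"number"},"newtons":{"type":"number"}},"required":["targets"]}

```bash
mkdir -p pics; ls; cat > h.py <<'E'
import numpy as np, cv2
from scipy.spatial.transform import Rotation as R
from station import arm
def cal(c):
    k=arm.get_calibration(c); return np.array(k["mtx"]),np.array(k["origin"]),np.array(k["rotation"])
def w(c,p):
    K,o,r=cal(c); return o+r@np.array(p)
def cloud(c,d,m):
    K,o,r=cal(c); v,u=np.nonzero(m&(d>0)); z=d[v,u]
    return np.c_[(u-K[0,2])/K[0,0]*z,-(v-K[1,2])/K[1,1]*z,-z]@r.T+o
def px(c,P):
    K,o,r=cal(c); q=(np.array(P)-o)@r; return K[0,0]*q[0]/-q[2]+K[0,2],K[1,2]-K[1,1]*q[1]/-q[2]
def st():
    s=arm.get_state(); print('t',round(s['t'],2),'tcp',np.round(s['eef_pos'],4),'rot',np.round(s['ee_rot'],3),'F',np.round(s['force'],1),'M',np.round(s['moment'],2),'w',round(s['width'],4)); return s
def save(n,im): cv2.imwrite('pics/'+n+'.png',im[...,::-1])
E
python3 - <<'E'
from h import *
s=st(); print(arm.pinch_z)
for c in("top","scene"):
    im,d=arm.grab_frame(c); save(c+'0',im); np.savez(c+'0',im=im,d=d)
    print(c,np.round(cal(c)[1],3))
    for n in("rod_grip","rod_tip","eye_center","jar","collar_lug"):
        r=arm.landmark_of(n,c); print(n,[(round(x['score'],2),np.round(w(c,x['point']),4)) for x in r[:2]])
for n in("specimen_cup_1","marker_1","forceps","bench_timer","slide_box","reagent_bottle_3","rod"):
    r=arm.search_frame(n,"top"); print(n,[(round(x['score'],2),np.round(w("top",x['point']),3)) for x in r[:1]])
print(st()['t'])
E
```

```text
pics
t 0.0 tcp [0.1869 0.6481 0.2256] rot [ 3.14  -0.    -0.281] F [ 0.8  0.2 -0.6] M [-0.    0.05  0.04] w 0.0879
-0.0188
top [ 0.449 -0.006  1.306]
rod_grip [(0.63, array([2.5106, 2.0556, 3.367 ]))]
rod_tip [(0.72, array([2.5198, 2.0647, 3.3761])), (0.48, array([2.5155, 2.0604, 3.3718]))]
eye_center [(0.66, array([2.5277, 2.0726, 3.384 ])), (0.61, array([2.2577, 1.8027, 3.114 ]))]
jar [(0.65, array([2.5129, 2.0579, 3.3693]))]
collar_lug []
scene [-0.36  -0.843  0.899]
rod_grip [(0.6, array([0.8745, 0.391 , 2.1334]))]
rod_tip [(0.52, array([1.0106, 0.5271, 2.2695]))]
eye_center [(0.42, array([0.8802, 0.3967, 2.139 ]))]
jar [(0.84, array([0.9533, 0.4698, 2.2122]))]
collar_lug [(0.46, array([0.8694, 0.3859, 2.1282]))]
specimen_cup_1 [(0.96, array([2.37 , 1.915, 3.227]))]
marker_1 [(0.46, array([2.476, 2.021, 3.332]))]
forceps [(0.31, array([2.246, 1.791, 3.102]))]
bench_timer [(0.68, array([2.449, 1.994, 3.305]))]
slide_box [(0.7, array([2.486, 2.031, 3.342]))]
reagent_bottle_3 [(0.62, array([2.436, 1.981, 3.293]))]
rod [(0.7, array([2.512, 2.057, 3.368]))]
t 0.95 tcp [0.1871 0.6485 0.2266] rot [-3.142  0.    -0.281] F [-0.1  0.2  0.1] M [-0.01 -0.01  0.05] w 0.0877
0.95
```

```bash
sed -i 's/np.array(k\["rotation"\])$/R.from_euler("xyz",k["rotation"]).as_matrix()/' h.py
python3 - <<'E'
from h import *
print(arm.get_calibration("top"))
for c in("top","scene"):
    im,d=arm.grab_frame(c); 
    for n in("rod_grip","rod_tip","eye_center","jar","collar_lug"):
        r=arm.landmark_of(n,c); print(c,n,[(round(x['score'],2),np.round(w(c,x['point']),4)) for x in r[:2]])
c="top"
for n in("specimen_cup_1","marker_1","forceps","bench_timer","slide_box","reagent_bottle_3","rod"):
    P=cloud(c,np.load('top0.npz')['d'],arm.cut_out(n,"scene" if 0 else "scene")[0]['pixels']) if 0 else None
a=np.vstack([cv2.imread('pics/top0.png')]);cv2.imwrite('pics/v1.png',cv2.resize(a,(800,500)))
E
```

```text
{'mtx': array([[408.51467083,   0.        , 315.9608149 ],
       [  0.        , 408.51467083, 194.4539273 ],
       [  0.        ,   0.        ,   1.        ]]), 'origin': array([ 0.44944989, -0.0055966 ,  1.30575693]), 'rotation': array([ 0.05399026, -0.00712705, -1.57167724])}
top rod_grip [(0.66, array([ 5.901e-01, -4.420e-02, -2.000e-04])), (0.61, array([ 0.4734, -0.2695,  0.0065]))]
top rod_tip [(0.54, array([ 0.5882, -0.2507,  0.0018]))]
top eye_center [(0.4, array([ 0.5857, -0.0437,  0.1607]))]
top jar [(0.84, array([ 0.5872, -0.0429, -0.0027]))]
top collar_lug [(0.69, array([ 0.5656, -0.0519,  0.131 ]))]
scene rod_grip [(0.63, array([ 0.4712, -0.2701,  0.0034])), (0.58, array([ 0.4697, -0.2708,  0.0071]))]
scene rod_tip [(0.48, array([ 0.5879, -0.2472,  0.0039]))]
scene eye_center [(0.44, array([ 0.5863, -0.0406,  0.1577]))]
scene jar [(0.71, array([ 0.5869, -0.0396, -0.0032]))]
scene collar_lug [(0.66, array([ 0.5647, -0.0519,  0.1296]))]
```

View pics/top0.png

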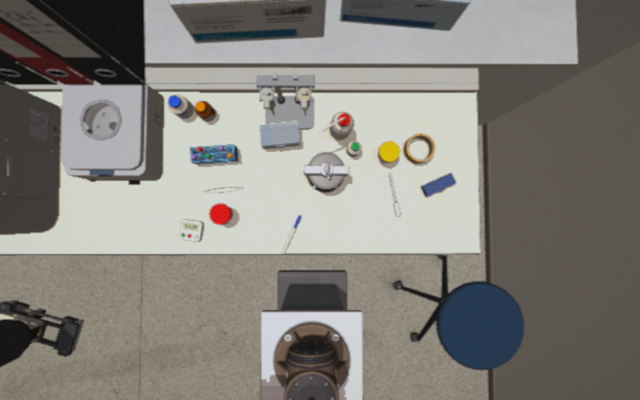

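View pics/scene0.png

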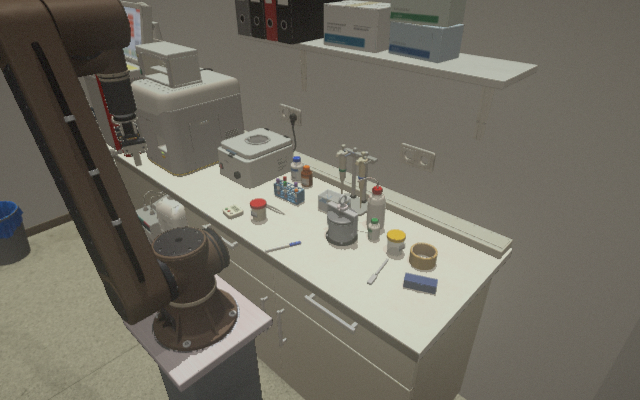

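```bash
python3 - <<'E'
from h import *
a=cv2.imread('pics/top0.png')[120:220,280:440]; b=cv2.imread('pics/scene0.png')[180:280,300:460]
cv2.imwrite('pics/v2.png',np.vstack([cv2.resize(x,(640,400),interpolation=cv2.INTER_CUBIC)[:300] if 0 else cv2.resize(x,(480,300),interpolation=cv2.INTER_CUBIC) for x in(a,b)]))
f=np.load('top0.npz')['d']; P=cloud('top',f,np.ones_like(f,bool))
r=np.hypot(P[:,0]-.587,P[:,1]+.042)
m=(r<.03)&(P[:,2]>.14)&(P[:,2]<.2); Q=P[m]; print(np.round(Q,3))
for x,y,n in((.587,-.2,'yel'),(.6,-.1,'green'),(.66,-.08,'redcap')):
    q=P[(np.hypot(P[:,0]-x,P[:,1]-y)<.05)&(P[:,2]>.03)]; 
    if len(q): print(n,q.min(0).round(3),q.max(0).round(3))
q=P[(P[:,0]>.35)&(P[:,0]<.7)&(P[:,1]>-.27)&(P[:,1]<.12)&(P[:,2]>.125)]
print(len(q)); 
E
```

```text
[[ 0.605 -0.045  0.168]
 [ 0.601 -0.042  0.174]
 [ 0.601 -0.045  0.173]
 [ 0.602 -0.048  0.164]
 [ 0.598 -0.042  0.177]
 [ 0.599 -0.047  0.172]
 [ 0.598 -0.04   0.152]
 [ 0.595 -0.042  0.178]
 [ 0.595 -0.044  0.178]
 [ 0.595 -0.047  0.175]
 [ 0.596 -0.04   0.149]
 [ 0.592 -0.042  0.18 ]
 [ 0.592 -0.044  0.177]
 [ 0.594 -0.04   0.144]
 [ 0.59  -0.042  0.177]
 [ 0.59  -0.045  0.173]
 [ 0.587 -0.039  0.176]
 [ 0.587 -0.042  0.177]
 [ 0.587 -0.044  0.179]
 [ 0.584 -0.039  0.174]
 [ 0.584 -0.042  0.177]
 [ 0.584 -0.044  0.179]
 [ 0.581 -0.039  0.176]
 [ 0.581 -0.042  0.177]
 [ 0.581 -0.044  0.175]
 [ 0.579 -0.039  0.175]
 [ 0.579 -0.042  0.175]
 [ 0.579 -0.044  0.176]
 [ 0.576 -0.039  0.172]
 [ 0.576 -0.042  0.176]
 [ 0.576 -0.044  0.174]
 [ 0.573 -0.039  0.176]
 [ 0.573 -0.042  0.173]
 [ 0.574 -0.045  0.171]
 [ 0.571 -0.039  0.167]
 [ 0.571 -0.042  0.172]
 [ 0.571 -0.045  0.165]
 [ 0.569 -0.039  0.165]
 [ 0.569 -0.042  0.165]]
yel [ 0.616 -0.239  0.032] [ 0.634 -0.207  0.076]
green [ 0.552 -0.126  0.033] [ 0.647 -0.052  0.138]
redcap [ 0.611 -0.13   0.032] [ 0.71  -0.035  0.211]
233
```

View pics/v2.png

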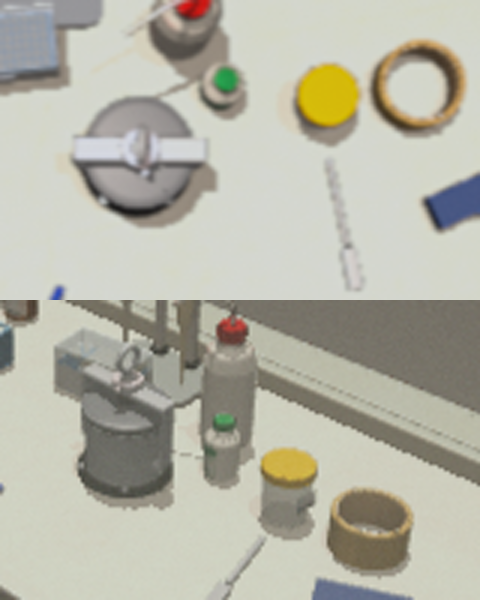

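Request:
drive_tool:
  targets:
    - [0.5, -0.95, 0.2, 0, 0, 0.2]
    - [0.5, -0.95, 0.2, 0, 0, 0.2]
    - [0.5, -0.95, 0.2, 0, 0, 0.2]
    - [0.5, -0.95, 0, 0, 0, 0.2]
    - [0.5, -0.95, 0, 0, 0, 0.2]

```text
t: 2.17
eef_pos: [0.2876, 0.4573, 0.2509]
ee_rot: [-3.141, -0.0, -0.175]
force: [0.1, -0.1, 0.6]
width: 0.0876
```

Request:
drive_tool:
  targets:
    - [0.5, -0.95, 0, 0, 0, 0.2]
    - [0.5, -0.95, 0, 0, 0, 0.2]
    - [0.5, -0.95, 0, 0, 0, 0.2]
    - [0.5, -0.95, 0, 0, 0, 0.2]
    - [0.5, -0.95, 0, 0, 0, 0.2]

```text
t: 2.8
eef_pos: [0.3875, 0.2673, 0.2509]
ee_rot: [-3.141, -0.0, -0.07]
force: [-0.3, -0.5, 0.8]
width: 0.0876
```

```bash
python3 - <<'E'
from h import *
s=st(); print(np.round(s['q'],3))
K,o,r=cal("wrist"); T=R.from_euler('xyz',s['ee_rot']).as_matrix()
print('cam in tool',np.round(T.T@(o-s['eef_pos']),3),'view dir',np.round(T.T@(-r[:,2]),3),'up',np.round(T.T@r[:,1],3),K[0,0])
E
```

```text
t 2.8 tcp [0.3875 0.2673 0.2509] rot [-3.141 -0.    -0.07 ] F [-0.3 -0.5  0.8] M [-0.05 -0.14 -0.01] w 0.0876
[ 1.023 -0.002 -0.381  0.    -1.191  0.477]
cam in tool [ 0.08   0.001 -0.159] view dir [-0.294  0.     0.956] up [0.956 0.001 0.294] 306.229581999222
```

Request:
drive_tool:
  targets:
    - [0.15, -0.96, 0, 0, 0, 0.17]
    - [0.15, -0.96, 0, 0, 0, 0.17]
    - [0.15, -0.96, 0, 0, 0, 0.17]
    - [0.15, -0.96, 0, 0, 0, 0.17]
    - [0.15, -0.96, 0, 0, 0, 0.17]

```text
t: 3.42
eef_pos: [0.4171, 0.0753, 0.2509]
ee_rot: [-3.141, -0.001, 0.019]
force: [-0.0, -0.2, 0.5]
width: 0.0877
```

Request:
drive_tool:
  targets:
    - [0.15, -0.96, 0, 0, 0, 0.17]
    - [0.15, -0.96, 0, 0, 0, 0.17]
    - [0.15, -0.96, 0, 0, 0, 0.17]
    - [0.15, -0.96, 0, 0, 0, 0.17]
    - [0.15, -0.96, 0, 0, 0, 0.17]

```text
t: 4.05
eef_pos: [0.4472, -0.1168, 0.2509]
ee_rot: [3.142, -0.001, 0.107]
force: [1.3, -0.2, -0.5]
width: 0.0875
```

Request:
drive_tool:
  targets:
    - [0.15, -0.96, 0, 0, 0, 0.17]
    - [0.15, -0.96, -0.5, 0, 0, 0.17]
    - [0.15, -0.96, -0.5, 0, 0, 0.17]
    - [0.15, -0.7, -0.5, 0, 0, 0.17]
    - [0, 0, 0, 0, 0, 0]

```text
t: 4.68
eef_pos: [0.4701, -0.26, 0.1886]
ee_rot: [-3.14, 0.003, 0.175]
force: [-0.3, -0.5, 0.1]
width: 0.0877
```

```bash
python3 - <<'E'
from h import *
s=st(); print(np.round(s['q'],3))
im,d=arm.grab_frame("wrist"); save('w1',im); np.savez('w1',im=im,d=d)
for n in("rod_grip","rod_tip"):
    print(n,[(round(x['score'],2),np.round(w("wrist",x['point']),4)) for x in arm.landmark_of(n,"wrist")[:2]])
r=arm.cut_out("rod","wrist"); print(len(r))
if r:
    m=r[0]['pixels']; P=cloud("wrist",d,m); P=P[P[:,2]<.03]; print(len(P),P.mean(0),P[:,2].min(),P[:,2].max())
    Q=P[:,:2]; rect=cv2.minAreaRect((Q*1000).astype(np.float32)); print(rect)
    c=Q.mean(0); u,S,v=np.linalg.svd(Q-c,full_matrices=False); a=v[0]*np.sign(v[0][0]); t=(Q-c)@a
    print('yaw',np.arctan2(a[1],a[0]),'ends',c+a*t.min(),c+a*t.max(),np.ptp(t))
    wd=(Q-c)@v[1]
    for k in np.arange(0,145,8): 
        mm=(t-t.min()>k/1000)&(t-t.min()<(k+8)/1000); print(k,mm.sum(),np.round(np.ptp(wd[mm])*1000,1) if mm.sum() else '',end=' | ')
E
```

```text
t 4.67 tcp [ 0.4701 -0.26    0.1886] rot [-3.14e+00  3.00e-03  1.75e-01] F [-0.3 -0.5  0.1] M [-0.02  0.02  0.03] w 0.0877
[-0.14   0.164 -0.344 -0.    -1.066  1.886]
rod_grip [(0.78, array([ 0.4753, -0.2724,  0.0046])), (0.4, array([ 0.3965,  0.0614, -0.001 ]))]
rod_tip [(0.9, array([ 0.5951, -0.2494,  0.0055]))]
1
1239 [ 0.51246569 -0.26457133  0.01184862] 0.002868111923098937 0.014825506802428112
((521.6530151367188, -261.76849365234375), (141.7737579345703, 17.232711791992188), 13.259368896484375)
yaw 0.2017700034679342 ends [ 0.45239899 -0.27685817] [ 0.59132247 -0.2484409 ] 0.14180012220788735
0 90 15.2 | 8 93 15.1 | 16 97 17.4 | 24 103 16.0 | 32 107 15.9 | 40 98 15.7 | 48 50 7.8 | 56 50 6.8 | 64 62 7.8 | 72 57 7.8 | 80 60 7.7 | 88 61 7.7 | 96 56 6.5 | 104 56 6.5 | 112 56 6.4 | 120 53 6.4 | 128 53 6.2 | 136 36 5.2 | 144 0  |
```

View pics/w1.png

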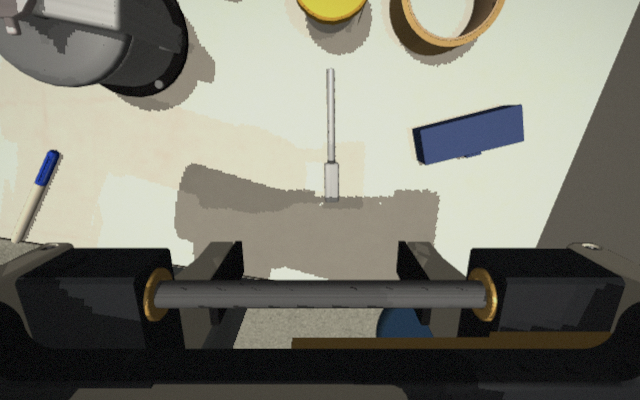

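Request:
drive_tool:
  targets:
    - [0.12, -0.3, -0.9, 0, 0, 0.24]
    - [0, 0, -0.9, 0, 0, 0]
    - [0, 0, -0.9, 0, 0, 0]
    - [0, 0, -0.9, 0, 0, 0]
    - [0, 0, -0.4, 0, 0, 0]
  claw: 0.5

```text
t: 5.5
eef_pos: [0.4755, -0.2698, 0.0297]
ee_rot: [-3.141, 0.001, 0.204]
force: [1.0, 0.1, 0.3]
width: 0.0456
```

```bash
python3 - <<'E'
from h import *
st()
im,d=arm.grab_frame("wrist")
for n in("rod_grip","rod_tip"):
    print(n,[(round(x['score'],2),np.round(w("wrist",x['point']),4)) for x in arm.landmark_of(n,"wrist")[:2]])
E
```

```text
t 5.5 tcp [ 0.4755 -0.2698  0.0297] rot [-3.141e+00  1.000e-03  2.040e-01] F [1.  0.1 0.3] M [-0.06  0.01  0.03] w 0.0456
rod_grip [(0.67, array([ 0.4721, -0.277 ,  0.0031]))]
rod_tip [(0.96, array([ 0.5933, -0.253 ,  0.0072]))]
```

Request:
drive_tool:
  targets:
    - [0, -0.08, -0.35, 0, 0, 0]
    - [0, 0, -0.31, 0, 0, 0]
    - [0, 0, 0, 0, 0, 0]

```text
t: 6.02
eef_pos: [0.4751, -0.2738, 0.0032]
ee_rot: [-3.141, 0.002, 0.203]
force: [-0.6, -0.1, 0.3]
width: 0.0445
```

Request:
drive_tool:
  targets:
    - [0, 0, 0, 0, 0, 0]
    - [0, 0, 0, 0, 0, 0]
    - [0, 0, 0, 0, 0, 0]
    - [0, 0, 0, 0, 0, 0]
  claw: 0
  newtons: 55

```text
t: 6.52
eef_pos: [0.476, -0.2739, 0.0044]
ee_rot: [3.141, -0.0, 0.203]
force: [-0.6, 0.1, 0.7]
width: 0.0144
```

Request:
drive_tool:
  targets:
    - [0, 0, 0.6, 0, 0, 0]
    - [0, 0, 0.97, 0, 0, 0]
    - [0, 0, 0.97, 0, 0, 0]
    - [0, 0, 0.97, 0, 0, 0.5]
    - [0.1, 0.27, 0.39, 0, 0, 0.9]

```text
t: 7.15
eef_pos: [0.4806, -0.2635, 0.1627]
ee_rot: [3.14, -0.003, 0.351]
force: [0.3, 0.2, -2.3]
width: 0.0151
```

Request:
drive_tool:
  targets:
    - [0.1, 0.27, 0, 0, 0, 0.9]
    - [0.1, 0.27, 0, 0, 0, 0.9]
    - [0.1, 0.27, 0, 0, 0, 0.9]
    - [0.1, 0.27, 0, 0, 0, 0.9]
    - [0.1, 0.27, 0, 0, 0, 0.9]

```text
t: 7.78
eef_pos: [0.4997, -0.2086, 0.16]
ee_rot: [-3.141, 0.0, 0.824]
force: [0.5, 0.2, -0.9]
width: 0.0146
```

Request:
drive_tool:
  targets:
    - [0.1, 0.27, 0, 0, 0, 0.9]
    - [0.1, 0.27, 0, 0, 0, 0.9]
    - [0.1, 0.27, 0, 0, 0, 0.4]
    - [0, 0, 0, 0, 0, 0]
    - [0, 0, 0, 0, 0, 0]

```text
t: 8.4
eef_pos: [0.5117, -0.1767, 0.1601]
ee_rot: [-3.141, 0.0, 1.05]
force: [-0.8, 0.0, -2.0]
width: 0.0147
```

```bash
cat > look.py <<'E'
from h import *
import sys
def look(name):
    s=st(); im,d=arm.grab_frame("wrist"); save(name,im); np.savez(name,im=im,d=d)
    for n in("rod_grip","rod_tip","eye_center","collar_lug"):
        print(n,[(round(x['score'],2),np.round(w("wrist",x['point']),4)) for x in arm.landmark_of(n,"wrist")[:2]])
    P=cloud("wrist",d,np.ones_like(d,bool)); np.save(name+'_P',P)
    return s,im,d,P
if __name__=='__main__': look(sys.argv[1])
E
python3 - <<'E'
from look import *
s,im,d,P=look('w2')
m=(np.hypot(P[:,0]-.587,P[:,1]+.042)<.028)&(P[:,2]>.143)&(P[:,2]<.2); Q=P[m]
print(len(Q),Q.min(0),Q.max(0)); rr=cv2.minAreaRect((Q[:,:2]*1000).astype(np.float32)); print(rr)
for z in np.arange(.143,.185,.006):
    q=Q[(Q[:,2]>=z)&(Q[:,2]<z+.006)]; print(round(z,3),len(q),q.mean(0).round(4) if len(q) else '')
r=arm.cut_out("rod","wrist")
if r:
    p=cloud("wrist",d,r[0]['pixels']); t=(p[:,:2]-s['eef_pos'][:2])@[np.cos(s['ee_rot'][2]),np.sin(s['ee_rot'][2])]
    n=(p[:,:2]-s['eef_pos'][:2])@[-np.sin(s['ee_rot'][2]),np.cos(s['ee_rot'][2])]
    for k in range(0,130,15):
        mm=(t>k/1e3)&(t<k/1e3+.015); print(k,mm.sum(),np.median(n[mm]).round(4) if mm.any() else '',np.median(p[mm,2]).round(4) if mm.any() else '',end=' | ')
E
```

```text
t 8.4 tcp [ 0.5117 -0.1767  0.1601] rot [-3.141  0.     1.05 ] F [-0.8  0.  -2. ] M [-0.1  -0.09 -0.  ] w 0.0147
rod_grip [(0.94, array([ 0.5085, -0.1827,  0.1566])), (0.37, array([0.396 , 0.0623, 0.0006]))]
rod_tip [(0.61, array([ 0.5714, -0.0779,  0.1573]))]
eye_center []
collar_lug []Traceback (most recent call last):
  File "<stdin>", line 4, in <module>
    return umr_minimum(a, axis, None, out, keepdims, initial, where)
ValueError: zero-size array to reduction operation minimum which has no identity
```

View pics/w2.png

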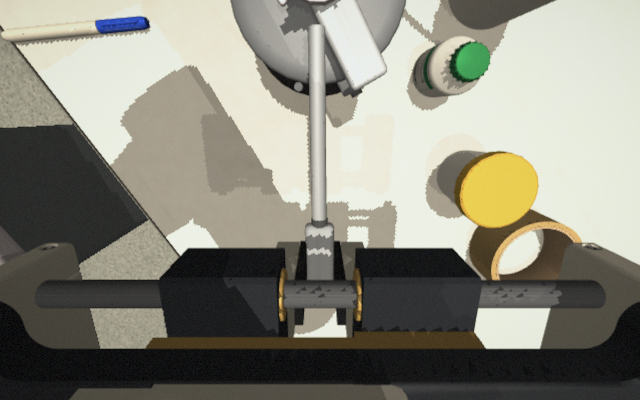

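Request:
drive_tool:
  targets:
    - [0.16, 0.27, 0, 0, 0, 0]
    - [0.15, 0.27, 0, 0, 0, 0]
    - [0, 0, 0, 0, 0, 0]

```text
t: 9.02
eef_pos: [0.5249, -0.1541, 0.1601]
ee_rot: [3.141, -0.0, 1.053]
force: [-1.1, 0.9, -1.7]
width: 0.0148
```

```bash
python3 - <<'E'
from look import *
s,im,d,P=look('w3')
cv2.imwrite('pics/w3c.png',cv2.resize(im[:160,220:420,::-1],(800,640))[:600])
m=(np.hypot(P[:,0]-.587,P[:,1]+.042)<.028)&(P[:,2]>.143)&(P[:,2]<.2); Q=P[m]
print(len(Q),Q.min(0) if len(Q) else '',Q.max(0)if len(Q) else '')
E
```

```text
t 9.03 tcp [ 0.5249 -0.1541  0.1601] rot [ 3.141 -0.     1.053] F [-1.1  0.9 -1.7] M [-0.09 -0.05 -0.  ] w 0.0148
rod_grip [(0.61, array([ 0.5237, -0.1578,  0.1585]))]
rod_tip [(0.88, array([ 0.5845, -0.0547,  0.158 ]))]
eye_center [(0.87, array([ 0.5879, -0.0466,  0.1618])), (0.59, array([ 0.5695, -0.0492,  0.1298]))]
collar_lug [(0.6, array([ 0.5652, -0.0529,  0.1295]))]
2107 [ 0.56664497 -0.06804644  0.14310748] [ 0.60031396 -0.04202801  0.17974359]
```

View pics/w3c.png

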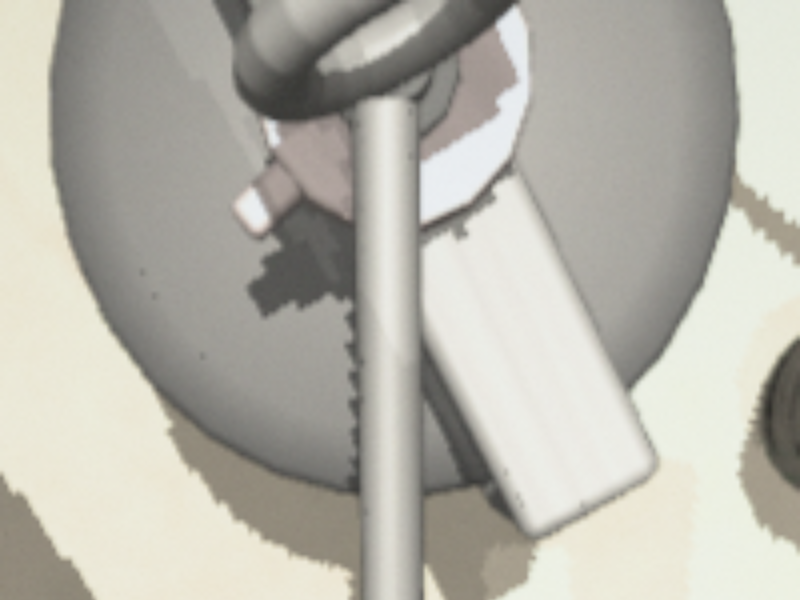

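Request:
drive_tool:
  targets:
    - [0.11, 0.22, 0, 0, 0, 0]
    - [0.12, 0.22, 0, 0, 0, 0]
    - [0, 0, 0, 0, 0, 0]

```text
t: 9.65
eef_pos: [0.5339, -0.1367, 0.1601]
ee_rot: [3.142, -0.0, 1.052]
force: [-0.3, -0.0, -0.6]
width: 0.0147
```

Request:
drive_tool:
  targets:
    - [0.12, 0.22, 0, 0, 0, 0]
    - [0.12, 0.22, 0, 0, 0, 0]
    - [0.12, 0.22, 0, 0, 0, 0]
    - [0, 0, 0, 0, 0, 0]

```text
t: 10.15
eef_pos: [0.5483, -0.1103, 0.1601]
ee_rot: [3.142, -0.0, 1.052]
force: [0.2, -0.4, -0.9]
width: 0.0146
```

```bash
python3 - <<'E'
from look import *
s,im,d,P=look('w4')
cv2.imwrite('pics/w4c.png',cv2.resize(im[:200,200:440,::-1],(720,600)))
m=(np.hypot(P[:,0]-.587,P[:,1]+.042)<.028)&(P[:,2]>.168)&(P[:,2]<.2); Q=P[m]
print(len(Q),Q.min(0),Q.max(0)); print(cv2.minAreaRect((Q[:,:2]*1000).astype(np.float32)))
E
```

```text
t 10.15 tcp [ 0.5483 -0.1103  0.1601] rot [ 3.142 -0.     1.052] F [ 0.2 -0.4 -0.9] M [-0.09 -0.08  0.02] w 0.0146
rod_grip [(0.91, array([ 0.5427, -0.1146,  0.157 ]))]
rod_tip [(0.6, array([ 0.6076, -0.0103,  0.1571]))]
eye_center [(0.97, array([ 0.5857, -0.0449,  0.1631])), (0.42, array([ 0.5801, -0.0479,  0.0057]))]
collar_lug [(0.96, array([ 0.5645, -0.0522,  0.1332]))]
1293 [ 0.56822406 -0.05124407  0.16805466] [ 0.60371535 -0.04142306  0.18164078]
((585.931640625, -46.36405944824219), (7.924309253692627, 35.736419677734375), 85.6736068725586)
```

View pics/w4c.png

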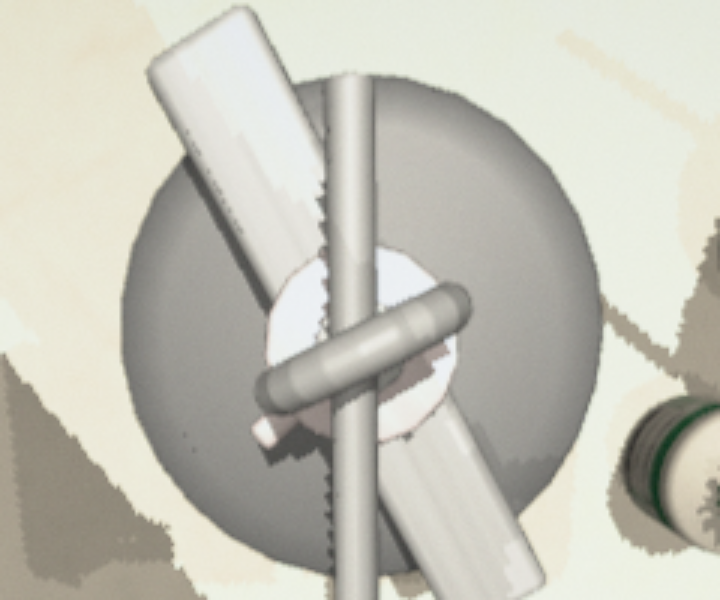

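```bash
cat > orb.py <<'E'
import numpy as np,sys
# orb.py cx cy r x y yaw_deg yaws...
a=list(map(float,sys.argv[1:])); c=np.array(a[:2]); r=a[2]; p=np.array(a[3:5]); y=a[5]
for g in a[6:]:
    t=c-r*np.array([np.cos(np.radians(g)),np.sin(np.radians(g))]); q=np.round((t-p)/.04,2); dy=round((g-y)/6,3)
    print(g,[*q.tolist(),0,0,0,dy],t.round(4)); p=p+q*.04; y=y+dy*6
E
python3 orb.py .588 -.044 .077 .5483 -.1103 60.3 56 52 48 44 40 36 33 30 27 24 21 18 15 12 9 6 3 0 -3 -6 -9 -12
```

```text
56.0 [-0.08, 0.06, 0, 0, 0, -0.717] [ 0.5449 -0.1078]
52.0 [-0.11, 0.08, 0, 0, 0, -0.666] [ 0.5406 -0.1047]
48.0 [-0.11, 0.09, 0, 0, 0, -0.667] [ 0.5365 -0.1012]
44.0 [-0.09, 0.09, 0, 0, 0, -0.667] [ 0.5326 -0.0975]
40.0 [-0.09, 0.1, 0, 0, 0, -0.666] [ 0.529  -0.0935]
36.0 [-0.08, 0.11, 0, 0, 0, -0.667] [ 0.5257 -0.0893]
33.0 [-0.06, 0.08, 0, 0, 0, -0.5] [ 0.5234 -0.0859]
30.0 [-0.05, 0.08, 0, 0, 0, -0.5] [ 0.5213 -0.0825]
27.0 [-0.05, 0.09, 0, 0, 0, -0.5] [ 0.5194 -0.079 ]
24.0 [-0.05, 0.09, 0, 0, 0, -0.5] [ 0.5177 -0.0753]
21.0 [-0.03, 0.1, 0, 0, 0, -0.5] [ 0.5161 -0.0716]
18.0 [-0.04, 0.09, 0, 0, 0, -0.5] [ 0.5148 -0.0678]
15.0 [-0.03, 0.1, 0, 0, 0, -0.5] [ 0.5136 -0.0639]
12.0 [-0.02, 0.1, 0, 0, 0, -0.5] [ 0.5127 -0.06  ]
9.0 [-0.02, 0.1, 0, 0, 0, -0.5] [ 0.5119 -0.056 ]
6.0 [-0.01, 0.1, 0, 0, 0, -0.5] [ 0.5114 -0.052 ]
3.0 [-0.01, 0.1, 0, 0, 0, -0.5] [ 0.5111 -0.048 ]
0.0 [-0.0, 0.1, 0, 0, 0, -0.5] [ 0.511 -0.044]
-3.0 [0.0, 0.1, 0, 0, 0, -0.5] [ 0.5111 -0.04  ]
-6.0 [0.01, 0.1, 0, 0, 0, -0.5] [ 0.5114 -0.036 ]
-9.0 [0.01, 0.1, 0, 0, 0, -0.5] [ 0.5119 -0.032 ]
-12.0 [0.02, 0.1, 0, 0, 0, -0.5] [ 0.5127 -0.028 ]
```

Request:
drive_tool:
  targets:
    - [-0.08, 0.06, 0, 0, 0, -0.717]
    - [-0.11, 0.08, 0, 0, 0, -0.667]
    - [-0.11, 0.09, 0, 0, 0, -0.667]
    - [-0.09, 0.09, 0, 0, 0, -0.667]
    - [-0.09, 0.1, 0, 0, 0, -0.667]

```text
t: 11.02
eef_pos: [0.5284, -0.0944, 0.1602]
ee_rot: [3.142, -0.0, 0.694]
force: [-0.7, -0.0, -1.9]
width: 0.0147
```

```bash
cat > chk.py <<'E'
# eye geometry in tool frame from wrist picture: loop centre lateral/along, loop plane angle, lug
from h import *
import sys
def chk(name):
    s=st(); im,d=arm.grab_frame("wrist"); save(name,im); np.savez(name,im=im,d=d)
    lm=[x for x in arm.landmark_of("collar_lug","wrist")[:1]]
    P=cloud("wrist",d,np.ones_like(d,bool)); y=s['ee_rot'][2]; p=np.array(s['eef_pos'])
    u=np.array([np.cos(y),np.sin(y)]); n=np.array([-u[1],u[0]])
    L=np.c_[(P[:,:2]-p[:2])@u,(P[:,:2]-p[:2])@n,P[:,2]]
    Q=L[(np.hypot(L[:,0]-.077,L[:,1])<.03)&(L[:,2]>.169)&(L[:,2]<.19)]
    if len(Q)>30:
        rc=cv2.minAreaRect((Q[:,:2]*1000).astype(np.float32)); c,v=cv2.PCACompute((Q[:,:2]).astype(np.float32),None)
        ax=np.degrees(np.arctan2(v[0,1],v[0,0]))%180-90
        print('loop along/lat mm',np.round(rc[0],1),np.round(rc[1],1),'axis rel rod deg',round(ax,1),'axis yaw',round(ax+np.degrees(y),1))
    B=L[(L[:,0]>.03)&(L[:,0]<.055)&(abs(L[:,1])<.006)&(L[:,2]>.15)]; print('rod lat mm at 42:',np.round(np.median(B[:,1])*1000,1),'z',np.round(np.median(B[:,2]),4))
    if lm: print('lug',round(lm[0]['score'],2),np.round(w("wrist",lm[0]['point']),4))
    return s,im,d,L
if __name__=='__main__': chk(sys.argv[1])
E
python3 chk.py c1
```

```text
t 11.03 tcp [ 0.5284 -0.0944  0.1602] rot [ 3.142 -0.     0.694] F [-0.7 -0.  -1.9] M [-0.09 -0.01  0.01] w 0.0147
loop along/lat mm [76.   1.1] [ 8.  34.9] axis rel rod deg 45.7 axis yaw 85.4
rod lat mm at 42: 0.0 z 0.1649
lug 0.65 [ 0.5676 -0.0514  0.1302]
```

```bash
python3 orb.py .5867 -.0447 .076 .5284 -.0944 39.8 36 32 29 27 25 23 20 17 14 11 8 5 2
```

```text
36.0 [-0.08, 0.13, 0, 0, 0, -0.633] [ 0.5252 -0.0894]
32.0 [-0.07, 0.11, 0, 0, 0, -0.667] [ 0.5222 -0.085 ]
29.0 [-0.05, 0.08, 0, 0, 0, -0.5] [ 0.5202 -0.0815]
27.0 [-0.04, 0.06, 0, 0, 0, -0.333] [ 0.519  -0.0792]
25.0 [-0.02, 0.06, 0, 0, 0, -0.334] [ 0.5178 -0.0768]
23.0 [-0.03, 0.06, 0, 0, 0, -0.333] [ 0.5167 -0.0744]
20.0 [-0.04, 0.09, 0, 0, 0, -0.5] [ 0.5153 -0.0707]
17.0 [-0.03, 0.1, 0, 0, 0, -0.5] [ 0.514  -0.0669]
14.0 [-0.03, 0.09, 0, 0, 0, -0.5] [ 0.513  -0.0631]
11.0 [-0.02, 0.1, 0, 0, 0, -0.5] [ 0.5121 -0.0592]
8.0 [-0.01, 0.1, 0, 0, 0, -0.5] [ 0.5114 -0.0553]
5.0 [-0.02, 0.1, 0, 0, 0, -0.5] [ 0.511  -0.0513]
2.0 [-0.0, 0.1, 0, 0, 0, -0.5] [ 0.5107 -0.0474]
```

Request:
drive_tool:
  targets:
    - [-0.08, 0.13, 0, 0, 0, -0.633]
    - [-0.07, 0.11, 0, 0, 0, -0.667]
    - [-0.05, 0.08, 0, 0, 0, -0.5]
    - [-0.04, 0.06, 0, 0, 0, -0.333]
    - [-0.02, 0.06, 0, 0, 0, -0.333]

```text
t: 11.75
eef_pos: [0.5182, -0.077, 0.1602]
ee_rot: [3.141, 0.0, 0.439]
force: [0.6, -0.7, -1.2]
width: 0.0148
```

```bash
python3 chk.py c2
```

```text
t 11.75 tcp [ 0.5182 -0.077   0.1602] rot [3.141 0.    0.439] F [ 0.6 -0.7 -1.2] M [-0.67  0.16 -0.04] w 0.0148
loop along/lat mm [75.3 -0.2] [ 8.  34.7] axis rel rod deg 60.5 axis yaw 85.7
rod lat mm at 42: -0.3 z 0.165
```

Request:
drive_tool:
  targets:
    - [-0.03, 0.06, 0, 0, 0, -0.333]
    - [-0.04, 0.09, 0, 0, 0, -0.5]
    - [-0.03, 0.1, 0, 0, 0, -0.5]
    - [0, 0, 0, 0, 0, 0]

```text
t: 12.35
eef_pos: [0.5142, -0.067, 0.1602]
ee_rot: [3.141, 0.0, 0.301]
force: [-0.7, -2.3, -0.5]
width: 0.0143
```

```bash
python3 chk.py c3
```

```text
t 12.35 tcp [ 0.5142 -0.067   0.1602] rot [3.141 0.    0.301] F [-0.7 -2.3 -0.5] M [-0.83  0.07  0.01] w 0.0143
loop along/lat mm [75.6 -0.6] [ 8. 35.] axis rel rod deg 60.7 axis yaw 77.9
rod lat mm at 42: -0.5 z 0.1651
lug 0.98 [ 0.5681 -0.0492  0.133 ]
```

```bash
python3 - <<'E'
s=open('chk.py').read()
s=s.replace("    B=L[","    F=np.array(s['force']);M=np.array(s['moment']); print('T about screw',round(M[2]-.0755*(F[:2]@n),3) ,'Tcouple',round(M[2],3),'lat F',round(F[:2]@n,2),'M/.35',np.round(M[:2]@u/.35,2))\n    B=L[")
open('chk.py','w').write(s)
E
python3 orb.py .5865 -.0449 .0755 .5142 -.067 17.2 14 11 8 5 2 -1 -4 -7 -10
```

```text
14.0 [-0.02, 0.1, 0, 0, 0, -0.533] [ 0.5132 -0.0632]
11.0 [-0.03, 0.09, 0, 0, 0, -0.5] [ 0.5124 -0.0593]
8.0 [-0.01, 0.1, 0, 0, 0, -0.5] [ 0.5117 -0.0554]
5.0 [-0.01, 0.1, 0, 0, 0, -0.5] [ 0.5113 -0.0515]
2.0 [-0.01, 0.1, 0, 0, 0, -0.5] [ 0.511  -0.0475]
-1.0 [0.0, 0.1, 0, 0, 0, -0.5] [ 0.511  -0.0436]
-4.0 [0.0, 0.09, 0, 0, 0, -0.5] [ 0.5112 -0.0396]
-7.0 [0.01, 0.1, 0, 0, 0, -0.5] [ 0.5116 -0.0357]
-10.0 [0.02, 0.1, 0, 0, 0, -0.5] [ 0.5121 -0.0318]
```

Request:
drive_tool:
  targets:
    - [-0.02, 0.1, 0, 0, 0, -0.533]
    - [-0.03, 0.09, 0, 0, 0, -0.5]
    - [-0.01, 0.1, 0, 0, 0, -0.5]
    - [-0.01, 0.1, 0, 0, 0, -0.5]
    - [-0.01, 0.1, 0, 0, 0, -0.5]

```text
t: 13.08
eef_pos: [0.5107, -0.0473, 0.16]
ee_rot: [3.141, 0.001, 0.033]
force: [-1.2, -2.2, -1.2]
width: 0.0145
```

Request:
drive_tool:
  targets:
    - [0, 0.1, 0, 0, 0, -0.5]
    - [0, 0.09, 0, 0, 0, -0.5]
    - [0.01, 0.1, 0, 0, 0, -0.5]
    - [0, 0, 0, 0, 0, 0]

```text
t: 13.58
eef_pos: [0.5111, -0.0355, 0.16]
ee_rot: [3.141, 0.001, -0.122]
force: [-1.6, -2.1, -0.5]
width: 0.0148
```

```bash
python3 chk.py c4
```

```text
t 13.57 tcp [ 0.5111 -0.0355  0.16  ] rot [ 3.141e+00  1.000e-03 -1.220e-01] F [-1.6 -2.1 -0.5] M [-0.49  0.65 -0.04] w 0.0148
loop along/lat mm [76.1 -0.4] [ 8.  35.4] axis rel rod deg 60.7 axis yaw 53.7
T about screw 0.129 Tcouple -0.04 lat F -2.25 M/.35 -1.63
rod lat mm at 42: -0.4 z 0.2378
lug 0.61 [ 0.5676 -0.0502  0.1338]
```

```bash
python3 orb.py .5865 -.0449 .0755 .5111 -.0355 -7 -9 -11 -13 -15 -17 -19 -21 -23 -25 -27 -29 -31 -33 -35 -37 -39 -41 -43 -45 -47 -49 -51 -53 -55 -57 -59 -61 -63 -65
```

```text
-9.0 [0.02, 0.06, 0, 0, 0, -0.333] [ 0.5119 -0.0331]
-11.0 [0.01, 0.07, 0, 0, 0, -0.334] [ 0.5124 -0.0305]
-13.0 [0.02, 0.06, 0, 0, 0, -0.333] [ 0.5129 -0.0279]
-15.0 [0.01, 0.06, 0, 0, 0, -0.333] [ 0.5136 -0.0254]
-17.0 [0.02, 0.07, 0, 0, 0, -0.334] [ 0.5143 -0.0228]
-19.0 [0.02, 0.06, 0, 0, 0, -0.333] [ 0.5151 -0.0203]
-21.0 [0.02, 0.06, 0, 0, 0, -0.333] [ 0.516  -0.0178]
-23.0 [0.03, 0.06, 0, 0, 0, -0.334] [ 0.517  -0.0154]
-25.0 [0.02, 0.06, 0, 0, 0, -0.333] [ 0.5181 -0.013 ]
-27.0 [0.03, 0.06, 0, 0, 0, -0.333] [ 0.5192 -0.0106]
-29.0 [0.03, 0.06, 0, 0, 0, -0.334] [ 0.5205 -0.0083]
-31.0 [0.04, 0.06, 0, 0, 0, -0.333] [ 0.5218 -0.006 ]
-33.0 [0.03, 0.05, 0, 0, 0, -0.333] [ 0.5232 -0.0038]
-35.0 [0.04, 0.06, 0, 0, 0, -0.334] [ 0.5247 -0.0016]
-37.0 [0.04, 0.05, 0, 0, 0, -0.333] [5.262e-01 5.000e-04]
-39.0 [0.04, 0.05, 0, 0, 0, -0.333] [0.5278 0.0026]
-41.0 [0.04, 0.05, 0, 0, 0, -0.334] [0.5295 0.0046]
-43.0 [0.04, 0.05, 0, 0, 0, -0.333] [0.5313 0.0066]
-45.0 [0.05, 0.05, 0, 0, 0, -0.333] [0.5331 0.0085]
-47.0 [0.05, 0.05, 0, 0, 0, -0.334] [0.535  0.0103]
-49.0 [0.05, 0.04, 0, 0, 0, -0.333] [0.537  0.0121]
-51.0 [0.05, 0.04, 0, 0, 0, -0.333] [0.539  0.0138]
-53.0 [0.05, 0.04, 0, 0, 0, -0.334] [0.5411 0.0154]
-55.0 [0.05, 0.04, 0, 0, 0, -0.333] [0.5432 0.0169]
-57.0 [0.06, 0.04, 0, 0, 0, -0.333] [0.5454 0.0184]
-59.0 [0.05, 0.03, 0, 0, 0, -0.334] [0.5476 0.0198]
-61.0 [0.06, 0.04, 0, 0, 0, -0.333] [0.5499 0.0211]
-63.0 [0.06, 0.03, 0, 0, 0, -0.333] [0.5522 0.0224]
-65.0 [0.06, 0.03, 0, 0, 0, -0.334] [0.5546 0.0235]
```

Request:
drive_tool:
  targets:
    - [0.01, 0.06, 0, 0, 0, -0.333]
    - [0.01, 0.06, 0, 0, 0, -0.333]
    - [0, 0, 0, 0, 0, 0]

```text
t: 14.05
eef_pos: [0.5119, -0.0307, 0.16]
ee_rot: [3.142, 0.001, -0.192]
force: [-2.5, -0.6, -0.5]
width: 0.0146
```

Request:
drive_tool:
  targets:
    - [0.02, 0.07, 0, 0, 0, -0.333]
    - [0.01, 0.06, 0, 0, 0, -0.333]
    - [0, 0, 0, 0, 0, 0]

```text
t: 14.42
eef_pos: [0.513, -0.0257, 0.16]
ee_rot: [3.141, 0.001, -0.261]
force: [-3.4, -1.8, -0.7]
width: 0.015
```

Request:
drive_tool:
  targets:
    - [0.02, 0.07, 0, 0, 0, -0.333]
    - [0.02, 0.06, 0, 0, 0, -0.333]
    - [0, 0, 0, 0, 0, 0]

```text
t: 14.8
eef_pos: [0.5144, -0.0207, 0.1599]
ee_rot: [3.141, 0.001, -0.331]
force: [-5.1, -2.8, -0.1]
width: 0.0146
```

Request:
drive_tool:
  targets:
    - [0.02, 0.06, 0, 0, 0, -0.333]
    - [0.03, 0.06, 0, 0, 0, -0.333]
    - [0, 0, 0, 0, 0, 0]

```text
t: 15.18
eef_pos: [0.5162, -0.0159, 0.1598]
ee_rot: [3.14, 0.001, -0.401]
force: [-5.6, -2.0, -0.4]
width: 0.0149
```

```bash
python3 chk.py c5
```

```text
t 15.18 tcp [ 0.5162 -0.0159  0.1598] rot [ 3.14e+00  1.00e-03 -4.01e-01] F [-5.6 -2.  -0.4] M [-0.83  1.92  0.16] w 0.0149
loop along/lat mm [76.2  0.6] [ 8.  35.1] axis rel rod deg 63.1 axis yaw 40.1
T about screw 0.466 Tcouple 0.162 lat F -4.02 M/.35 -4.33
rod lat mm at 42: 0.1 z 0.2387
lug 0.85 [ 0.5662 -0.0462  0.1314]
```

```bash
cat > lug.py <<'E'
from h import *
K,o,r=cal("wrist"); s=arm.get_state(); T=R.from_euler('xyz',s['ee_rot']).as_matrix(); ot=T.T@(o-s['eef_pos']); rt=T.T@r
def lug(name,tcp,yaw,c=(.0760,0)):
    d=np.load(name+'.npz')['d']; v,u=np.nonzero(d>0); z=d[v,u]
    L=np.c_[(u-K[0,2])/K[0,0]*z,-(v-K[1,2])/K[1,1]*z,-z]@rt.T+ot   # tool frame: x ahead, y right, z down
    X=np.c_[L[:,0],-L[:,1]]-np.array(c); h=tcp[2]-L[:,2]
    rho=np.hypot(*X.T); ang=np.degrees(np.arctan2(X[:,1],X[:,0])+yaw)%360
    m=(rho>.0205)&(rho<.026)&(h>.126)&(h<.142)
    print(name,m.sum(),'mean ang',ang[m].mean().round(1) if m.any() else '',np.round(np.percentile(ang[m],[5,50,95]),1) if m.any() else '', 'r',(rho[m].mean()*1000).round(1) if m.any() else '')
for a in [('w4',(0,0,.1601),1.052,(.076,-.002)),('c1',(0,0,.1602),.694,(.076,.0011)),('c2',(0,0,.1602),.439,(.0753,-.0002)),('c3',(0,0,.1602),.301,(.0756,-.0006)),('c4',(0,0,.16),-.122,(.0761,-.0004)),('c5',(0,0,.1598),-.401,(.0762,.0006))]: lug(*a)
E
python3 lug.py
python3 - <<'E'
import cv2,numpy as np
a=[cv2.resize(cv2.imread(f'pics/{n}.png')[50:190,230:400],(400,330),interpolation=2) for n in('c3','c4','c5')]
cv2.imwrite('pics/m.png',np.hstack(a)[:,:].copy() if 0 else cv2.resize(np.hstack(a),(800,220)))
E
```

```text
w4 107 mean ang 184.2 [ 90.2 187.5 271.9] r 23.6
c1 111 mean ang 180.8 [ 78.5 189.5 271.4] r 23.0
c2 88 mean ang 187.5 [ 86.1 188.4 278.8] r 23.3
c3 44 mean ang 177.7 [ 69.6 183.4 290.5] r 23.4
c4 114 mean ang 186.5 [ 84.6 190.7 266.6] r 23.3
c5 126 mean ang 183.5 [ 79.3 184.3 280.3] r 23.2
```

View pics/m.png

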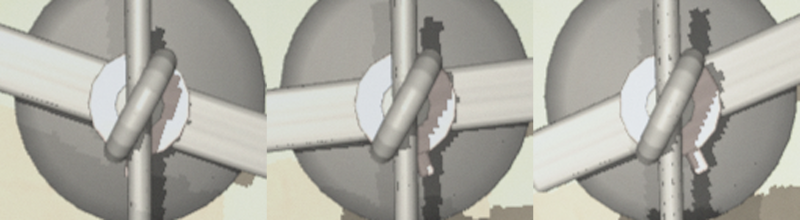

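```bash
sed -i "s/(h<.142)/(h<.145)\&(ang>150)\&(ang<240)/" lug.py; python3 lug.py
```

```text
w4 84 mean ang 187.9 [181.4 187.9 194. ] r 23.5
c1 83 mean ang 190.0 [183.5 190.1 196.6] r 23.1
c2 63 mean ang 188.4 [183.6 188.3 193. ] r 23.4
c3 12 mean ang 183.6 [182.5 183.5 184.8] r 23.5
c4 85 mean ang 190.7 [184.5 190.8 196.8] r 23.3
c5 93 mean ang 184.0 [177.5 184.3 190.5] r 23.2
```

Request:
drive_tool:
  targets:
    - [0.02, 0.05, 0, 0, 0, -0.25]
    - [0.02, 0.05, 0, 0, 0, -0.25]
    - [0, 0, 0, 0, 0, 0]
    - [0, 0, 0, 0, 0, 0]

```text
t: 15.78
eef_pos: [0.5177, -0.0121, 0.1599]
ee_rot: [3.14, 0.001, -0.453]
force: [-4.7, -2.7, 0.5]
width: 0.0146
```

```bash
python3 chk.py c6; sed -i '/^for a/d' lug.py; cat >> lug.py <<'E'
import sys
if len(sys.argv)>1: lug(sys.argv[1],s['eef_pos'],s['ee_rot'][2],(float(sys.argv[2]),float(sys.argv[3])))
E
for y in 0 .0006 .0012; do python3 lug.py c6 .0762 $y; done
```

```text
t 15.78 tcp [ 0.5177 -0.0121  0.1599] rot [ 3.14e+00  1.00e-03 -4.53e-01] F [-4.7 -2.7  0.5] M [-1.19  1.87  0.14] w 0.0146
loop along/lat mm [76.3  0.5] [ 8.  34.9] axis rel rod deg 63.0 axis yaw 37.0
T about screw 0.474 Tcouple 0.136 lat F -4.48 M/.35 -5.41
rod lat mm at 42: -0.1 z 0.2387
lug 0.6 [ 0.5671 -0.0467  0.1324]
c6 95 mean ang 180.0 [173.3 180.  186.8] r 23.2
c6 95 mean ang 181.3 [174.6 181.3 188.1] r 23.4
c6 93 mean ang 182.7 [175.7 182.6 189.4] r 23.2
```

```bash
python3 orb.py .5865 -.0451 .0763 .5177 -.0121 -26 -22 -18 -13 -8 -2 4 10
```

```text
-22.0 [-0.05, -0.11, 0, 0, 0, 0.667] [ 0.5158 -0.0165]
-18.0 [-0.04, -0.13, 0, 0, 0, 0.666] [ 0.5139 -0.0215]
-13.0 [-0.05, -0.16, 0, 0, 0, 0.834] [ 0.5122 -0.0279]
-8.0 [-0.03, -0.16, 0, 0, 0, 0.833] [ 0.5109 -0.0345]
-2.0 [-0.02, -0.2, 0, 0, 0, 1.0] [ 0.5102 -0.0424]
4.0 [0.01, -0.2, 0, 0, 0, 1.0] [ 0.5104 -0.0504]
10.0 [0.02, -0.2, 0, 0, 0, 1.0] [ 0.5114 -0.0583]
```

Request:
drive_tool:
  targets:
    - [-0.05, -0.11, 0, 0, 0, 0.667]
    - [-0.04, -0.13, 0, 0, 0, 0.667]
    - [-0.05, -0.16, 0, 0, 0, 0.833]
    - [-0.03, -0.16, 0, 0, 0, 0.833]
    - [-0.02, -0.2, 0, 0, 0, 1.0]

```text
t: 16.5
eef_pos: [0.5123, -0.0417, 0.1606]
ee_rot: [-3.141, -0.003, -0.03]
force: [-0.2, -0.1, -0.8]
width: 0.0149
```

Request:
drive_tool:
  targets:
    - [0.01, -0.2, 0, 0, 0, 1.0]
    - [0, 0, 0, 0, 0, 0]
    - [0, 0, 0, 0, 0, 0]

```text
t: 16.88
eef_pos: [0.512, -0.0496, 0.1603]
ee_rot: [-3.141, -0.001, 0.067]
force: [0.3, -0.2, -1.2]
width: 0.0145
```

```bash
python3 chk.py c7; python3 lug.py c7 .0762 0
```

```text
t 16.88 tcp [ 0.512  -0.0496  0.1603] rot [-3.141e+00 -1.000e-03  6.700e-02] F [ 0.3 -0.2 -1.2] M [-0.01  0.05 -0.01] w 0.0145
loop along/lat mm [74.3 -0.2] [ 8.  34.9] axis rel rod deg 33.3 axis yaw 37.1
T about screw 0.015 Tcouple -0.005 lat F -0.26 M/.35 -0.01
rod lat mm at 42: -0.3 z 0.1653
lug 0.7 [ 0.5675 -0.0476  0.1316]
c7 0 mean ang   r
```

Request:
drive_tool:
  targets:
    - [-0.2, -0.01, 0, 0, 0, 0]
    - [-0.4, -0.03, 0, 0, 0, 0]
    - [-0.4, -0.03, 0, 0, 0, 0]
    - [-0.4, -0.03, 0, 0, 0, 0]
    - [-0.35, -0.02, 0, 0, 0, 0]

```text
t: 17.6
eef_pos: [0.4402, -0.0548, 0.1603]
ee_rot: [-3.141, -0.0, 0.069]
force: [1.7, 0.4, -0.9]
width: 0.0148
```

Request:
drive_tool:
  targets:
    - [0, -0.6, 0, 0, 0, 0]
    - [0.1, -0.9, 0, 0, 0, 0.3]
    - [0.1, -0.9, 0, 0, 0, 0.3]
    - [0.1, -0.9, 0, 0, 0, 0.3]
    - [0.1, -0.9, 0, 0, 0, 0.3]

```text
t: 18.23
eef_pos: [0.4571, -0.2237, 0.1604]
ee_rot: [3.141, -0.0, 0.196]
force: [0.3, -0.5, -1.0]
width: 0.0147
```

Request:
drive_tool:
  targets:
    - [0.2, -0.6, -0.3, 0, 0, 0.05]
    - [0.2, -0.6, -0.8, 0, 0, 0]
    - [0, 0, -0.9, 0, 0, 0]
    - [0, 0, -0.9, 0, 0, 0]
    - [0, 0, -0.6, 0, 0, 0]

```text
t: 18.85
eef_pos: [0.4723, -0.2704, 0.0187]
ee_rot: [-3.141, 0.001, 0.199]
force: [0.6, 0.4, -0.6]
width: 0.0145
```

Request:
drive_tool:
  targets:
    - [0, 0, -0.2, 0, 0, 0]
    - [0, 0, -0.12, 0, 0, 0]
    - [0, 0, 0, 0, 0, 0]
    - [0, 0, 0, 0, 0, 0]

```text
t: 19.35
eef_pos: [0.4741, -0.2708, 0.0083]
ee_rot: [3.141, -0.001, 0.2]
force: [0.5, 0.1, -2.0]
width: 0.0147
```

Request:
drive_tool:
  targets:
    - [0, 0, -0.08, 0, 0, 0]
    - [0, 0, 0, 0, 0, 0]
    - [0, 0, 0, 0, 0, 0]

```text
t: 19.73
eef_pos: [0.4739, -0.2707, 0.0044]
ee_rot: [3.141, -0.001, 0.2]
force: [0.4, 0.6, -0.4]
width: 0.0146
```

Open, then rise clear.

Request:
drive_tool:
  targets:
    - [0, 0, 0, 0, 0, 0]
    - [0, 0, 0, 0, 0, 0]
    - [0, 0, 0, 0, 0, 0]
    - [0, 0, 0, 0, 0, 0]
  claw: 0.6

```text
t: 20.23
eef_pos: [0.4734, -0.2707, 0.0041]
ee_rot: [-3.141, 0.0, 0.2]
force: [0.5, -0.3, 0.0]
width: 0.0486
```

Request:
drive_tool:
  targets:
    - [0, 0, 0.3, 0, 0, 0]
    - [0, 0, 0.9, 0, 0, 0]
    - [0, 0, 0.9, 0, 0, 0]
    - [0, 0, 0.9, 0, 0, 0]
    - [0, 0, 0.9, 0, 0, 0]

```text
t: 20.85
eef_pos: [0.4733, -0.2707, 0.1624]
ee_rot: [3.141, -0.001, 0.2]
force: [0.2, -0.4, -0.2]
width: 0.0523
```

Request:
drive_tool:
  targets:
    - [-0.1, 0.8, 0.5, 0, 0, 0]
    - [-0.1, 0.9, 0.5, 0, 0, 0]
    - [-0.1, 0.9, 0, 0, 0, 0]
    - [0, 0, 0, 0, 0, 0]
    - [0, 0, 0, 0, 0, 0]

```text
t: 21.48
eef_pos: [0.4615, -0.1667, 0.2008]
ee_rot: [3.141, -0.001, 0.201]
force: [-0.8, -0.3, 0.3]
width: 0.0525
```

```bash
python3 - <<'E'
from look import *
s,im,d,P=look('w9')
cv2.imwrite('pics/w9v.png',im[...,::-1])
arm.grab_frame("scene")
for n in("rod_grip","rod_tip","collar_lug"): print(n,[(round(x['score'],2),np.round(w("scene",x['point']),4)) for x in arm.landmark_of(n,"scene")[:1]])
E
```

```text
t 21.48 tcp [ 0.4615 -0.1667  0.2008] rot [ 3.141e+00 -1.000e-03  2.010e-01] F [-0.8 -0.3  0.3] M [-0.07 -0.07 -0.01] w 0.0525
rod_grip [(0.66, array([ 0.4711, -0.2733,  0.001 ])), (0.51, array([ 0.5543, -0.4004, -0.0025]))]
rod_tip [(0.92, array([ 0.5919, -0.2503,  0.004 ])), (0.6, array([ 0.4708, -0.2711,  0.003 ]))]
eye_center [(0.36, array([ 0.4711, -0.2732,  0.0005])), (0.33, array([ 5.883e-01, -2.498e-01,  5.000e-04]))]
collar_lug [(0.73, array([ 0.5641, -0.051 ,  0.1319]))]
rod_grip [(0.6, array([ 0.4708, -0.2695,  0.0082]))]
rod_tip [(0.73, array([ 0.4713, -0.2676, -0.0006]))]
collar_lug [(0.62, array([ 0.5626, -0.0464,  0.1304]))]
```

View pics/w9v.png

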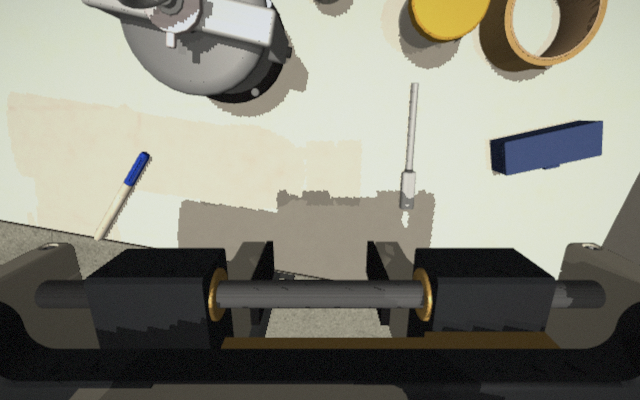

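Request:
drive_tool:
  targets:
    - [0.4, 0.75, 0.2, 0, 0, 0]
    - [0.4, 0.75, 0, 0, 0, 0]
    - [0.4, 0.75, 0, 0, 0, 0]
    - [0, 0.5, 0, 0, 0, 0]
    - [0, 0, 0, 0, 0, 0]

```text
t: 22.55
eef_pos: [0.5096, -0.0557, 0.208]
ee_rot: [-3.142, 0.0, 0.201]
force: [-0.2, -0.7, -0.0]
width: 0.0526
```

```bash
python3 chk.py f1; python3 - <<'E'
from lug import *
d=np.load('f1.npz')['d']; v,u=np.nonzero(d>0); z=d[v,u]
L=np.c_[(u-K[0,2])/K[0,0]*z,-(v-K[1,2])/K[1,1]*z,-z]@rt.T+ot; h=s['eef_pos'][2]-L[:,2]
X=np.c_[L[:,0],-L[:,1]]; m=(h>.169)&(h<.19)&(np.hypot(X[:,0]-.076,X[:,1])<.035)
c=cv2.minAreaRect((X[m]*1000).astype(np.float32)); print(c)
for dx in(-.001,0,.001):
  for dy in (-.001,0,.001): lug('f1',s['eef_pos'],s['ee_rot'][2],(c[0][0]/1000+dx,c[0][1]/1000+dy))
E
```

```text
t 22.55 tcp [ 0.5096 -0.0557  0.208 ] rot [-3.142  0.     0.201] F [-0.2 -0.7 -0. ] M [-0.09  0.03  0.05] w 0.0526
loop along/lat mm [77.1 -6.3] [ 7.9 35.6] axis rel rod deg 25.7 axis yaw 37.2
T about screw 0.1 Tcouple 0.053 lat F -0.62 M/.35 -0.25
rod lat mm at 42: 0.1 z 0.2901
lug 0.93 [ 0.5676 -0.0489  0.1322]
((77.52376556396484, -5.136457443237305), (7.931882858276367, 35.64373779296875), 25.799901962280273)
f1 60 mean ang 177.7 [171.2 177.5 184.2] r 23.2
f1 58 mean ang 180.2 [173.7 180.  186.5] r 23.2
f1 59 mean ang 182.7 [176.2 182.7 188.9] r 23.2
f1 60 mean ang 177.9 [171.5 177.9 184.5] r 23.3
f1 59 mean ang 180.4 [173.9 180.  186.8] r 23.2
f1 56 mean ang 183.0 [176.4 183.  189.3] r 23.2
f1 59 mean ang 178.5 [172.2 178.7 185.1] r 23.2
f1 59 mean ang 180.8 [174.4 180.8 187.8] r 23.3
f1 59 mean ang 183.3 [177.  183.2 190.5] r 23.3
```

Request:
drive_tool:
  targets:
    - [0, 0, 0.9, 0, 0, 0]
    - [-0.5, 0, 0.9, 0, 0, 0]
    - [0, 0, 0, 0, 0, 0]

```text
t: 23.02
eef_pos: [0.49, -0.0575, 0.2834]
ee_rot: [3.141, -0.006, 0.199]
force: [-0.6, 1.1, -0.1]
width: 0.0526
```

```bash
python3 -c "
from h import *
st(); print(arm.job_done())"
```

```text
t 23.02 tcp [ 0.49   -0.0575  0.2834] rot [ 3.141 -0.006  0.199] F [-0.6  1.1 -0.1] M [-0.   -0.08  0.02] w 0.0526
the job is handed in; nothing more can be done
None
```

The jar is closed and the job is handed in at about 23 s of the 67 s allowed. I slid the rod through the eye and turned it clockwise about 40 degrees until the torque rose from about 0.13 to 0.47 N m. I then nipped it up, backed off, drew the rod out and laid it flat where it had been lying.

**Last checks**
- **Collar:** the lug's angle in the wrist depth images has turned about 9 to 10 degrees, or 3.8 to 4.1 mm, with an uncertainty of about 2 degrees. The allowed range is 1.6 to 7 mm.
- **Eye:** it stayed at 37 degrees yaw after I released it.
- **Forces:** the wrist force read no more than about 6 N at the end of each move, and I saw no load from the fingers or the jar.
- **Rod:** the wrist image shows it lying flat, with the tip about 0.2 m from the screw axis.
- **Bystanders:** the marker, specimen cup and the other items in the last wrist picture looked unmoved. I did not measure their positions again, and the timer, forceps, slide box and bottle were not in that view.

**Disagreements**
- **Lug point, networks:** the scattered network readings put the lug's travel anywhere from about 1 to 6 mm. I trusted the depth-based angle and the torque instead.
- **Rod tip, scene camera:** the network mistook the grip for the tip in the last scene picture. The wrist camera located the tip correctly.

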